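# Set the drill-driver for screwdriving

### The job

Get the cordless drill-driver on the demonstration board ready for driving screws: push the speed selector on top of its housing fully forward, towards the chuck, into low gear, and turn the clutch collar from its present low number up to 9, clicked in under the index arrow. Leave the other things on the table where they are.

Things in the scene. Friction and masses are not known exactly. Their poses are not given: they have to be found in the camera images.
- drill_board: Fixed plywood board, 300 (x) x 150 (y) x 18 mm, with a grey and black cordless drill-driver standing on it, its battery clamped so that the drill cannot move. Origin: centre of the board's underside, on the table. x runs level along the drill from rear cap to chuck, z up. The drill's axis is level, parallel to x at y = 0, 180 mm above the table. Grip and battery stand below, at x -115 to +10 mm.
- collar_mid (a point): Centre of the clutch collar, on the drill's axis (45 mm along the board's x, 180 mm up). The collar is a black cylinder, 54 mm in diameter, 32 mm long (16 mm either side of this point): ribs round its front half, white numbers round its rear half. It can be gripped from above across its diameter, upright or tilted about the axis; nothing stands above it. Axes as the board's.
- clutch_collar (a joint): Turn of the collar, rad. Clicks every 20 degrees (0.3491) and springs into the nearest click when let go (0.1 to 0.15 N m per click). Number n is under the arrow at (n-1) x 0.3491: 1 at 0, 9 at 2.793; printed 1, 3, 5 ... 15, dots for even ones, drill symbol at 5.24; stops at both ends. Grows right-handed about the board's x: clockwise seen from behind the drill. Starts on 2, 3, 4 or 5.
- index_arrow (a point): Tip of the white index arrow, on top of the 51 mm nose ring just behind the collar; the number in front of it is the setting. Board's x of the drill's parts (mm): motor housing -98 to 5 (62 in diameter), nose ring 5 to 28, collar 29 to 61, chuck 61 to 109 (43 in diameter), 6 mm driver bit to 156. Axes as the board's.
- bit_tip (a point): Tip of the driver bit, the front end of the drill, on its axis. Axes as the board's.
- gear_rib_top (a point): Speed selector: middle of the top of its black rib, which moves with the selector and is the only thing standing up on the motor housing. The rib is 10 mm long (x) and 26 mm wide (y); its top is 221.5 mm above the table, the housing's crown 211 mm. Behind the rib the crown is clear for 60 mm, so that it can be pushed forward with closed fingertips. Axes as the board's.
- gear_slide (a joint): Travel of the speed selector, m: 0 at its rear stop (speed 2, high), 0.014 fully forward towards the chuck (speed 1, low). Sliding friction about 3 N; it stays where it is left. At the start it is at or near the rear stop.
- screw_tub: White tub of screws with a grey cap, 57 mm in diameter, 55 mm tall, loose on the board below and beside the chuck. Origin: middle of its underside. Not to be moved.
- ear_defenders: Red and black ear defenders lying on the table, about 175 x 180 mm, 80 mm tall. Origin: on the table between the cups. Not to be moved.
- angle_grinder: Grey angle grinder lying on the table, about 300 mm long, 75 mm tall. Origin: on the table under its middle. Not to be moved.
- disc_large: Grinding disc lying flat, 125 mm in diameter, 6 mm thick. Origin: middle of its underside. Not to be moved.
- disc_flap: Flap disc lying flat, 115 mm in diameter, 10 mm thick. Origin: middle of its underside. Not to be moved.
- parts_box: Clear plastic box with a blue-grey lid, 158 x 108 x 68 mm. Origin: middle of its underside. Not to be moved.
- mug: White mug, 82 mm in diameter, 95 mm tall. Origin: middle of its underside. Not to be moved.

How it is judged:
By the outcome, as a careful person would: the job done as asked, in the order asked, and still so for the second after the job is handed in, with the robot touching nothing.
It also fails if it takes over 56 s, if anything falls off the work surface, if the arm or the gripper's body presses on something with over 40 N, if the wrist force passes 120 N, or if a joint passes its speed limit or range.

### The arm

A 6-joint arm with a two-finger parallel gripper is mounted at the origin on the work surface. World frame = base frame: x ahead of the robot, y to its left, z up, the work surface at z = 0. Lengths are in m, angles in rad, forces in N, time in s.
With the tool pointing down it reaches from about 0.35 to 0.775 m from the base axis. Payload 7.3 kg.
Tool frame: the origin (TCP) lies midway between the tips of the shut fingers; the grasp point (between the pads) lies robot.grasp_offset behind it (robot.grasp_offset is the distance from the TCP to the grasp point, in m); z points along the fingers, x is the direction in which the jaws open and shut, and the axes are right-handed (so a half turn about z gives the same grasp; the last joint's range is limited). The gripper opens to 92 mm and grips with 3 to 60 N. Pads are 19 mm wide; open, the fingers measure 130 mm over their backs; the gripper's body (75 mm by 190 mm) begins 47 mm behind the grasp point.
Start: joints at [-1.479, 0.342, 1.524, -0, 1.275, -0.146], TCP at [0.124, -0.51, 0.227] pointing down, gripper open.
Joint ranges: [-2.53, 2.53], [-0.77, 2.02], [0.04, 2.7], [-1, 4.14], [0.28, 2.66], [-3.11, 3.11]. Speed limits (rad/s): [2.57, 2.57, 3.14, 3.14, 3.14, 3.14].

### API

Orientations are given as [roll, pitch, yaw] about the fixed x, y, z axes, in that order (R = Rz(yaw) Ry(pitch) Rx(roll)).
In Python, from cell import robot gives the robot as it stands. The module is installed in compiled form; this text tells all that it offers.
- The arm moves only by the tool move_arm, never from a script. Its argument "increments" is a list of rows, each a list of 7 numbers: the finger opening in mm, from 0 to 91.8, then the shift along the tool's x, y, z in mm, then the turn, a rotation vector about the tool's x, y, z in rad. A call has 1 to 12 rows; each row shifts and turns the pose as measured when the row begins, along the tool's axes as they then stand; what a row does not reach is not made up. A row lasts 1/8 s, in which the tool goes at most 62.5 mm and 10.7 degrees, less where a joint would pass 70% of its speed; a pose out of reach is approached as far as the arm can. A call is refused whole if a number of a shift passes 62.5 or a number of a turn 0.188, either way. A call with a gripper value outside its range is refused whole. The fingers move at their own pace and stop on an object; "newtons" is the grip in N (left out, the last holds). Time passes only in rows, so rows that do not move let the fingers close. It gives the time, the measured TCP pose, the force and the opening at its end, in the units of the state.
- robot.observe(): the state, without advancing time (a new reading comes with each control period).
- robot.read_camera(name): name is "scene" or "top"; returns a dict with "img" (480x640x3 uint8, red, green, blue), "fx", "fy", "cx", "cy" (pixels), "T" (4x4, takes a point from camera to world coordinates). Camera axes: x right, y down, z forward; pixel columns grow to the right and rows downward; lengths in m; the calibration is good to about 2 mm. A picture is of the moment at which its call begins. There is no depth.
- robot.hand_in(): hands the job in, once; it reports no verdict.
Trained networks look in the newest picture that a camera, given by its name, has taken for a name from the list of things; names that differ only in an ending like _2 or _b are one class to them, and where a whole thing is asked for, a point or a joint stands for the part that bears it (a point fixed in the world has none). Each returns a list of dicts, best first, with "conf" (0 to 1); they miss things now and then, are a little off and sometimes report something else, mostly with a low value. They report only what shows in the picture. A call takes as long as a camera call.
- robot.look_for(thing, camera): "rect" ([left, top, width, height] in pixels, round what is visible of it).
The state is a dict: "time": time; "qpos": joint angles; "qvel": joint speeds; "joint_efforts": joint torques, N m; "tool_pos": TCP position; "tool_rot": TCP orientation; "contact_force": force on the tool from outside, world axes, zero at the start; "torque": the same for the moment, N m; "opening": finger opening in m.
Only numpy, scipy, OpenCV 4.12 (cv2) and the standard library are available. Lean on these libraries where they do the work, as an engineer would, in place of code of your own. Each camera call takes 0.05 s, during which the arm holds its last target.

## Working session

There is one attempt and no reset: what is moved stays moved. The work goes in short steps, Python scripts to look and compute and a tool call to move; the robot and the scene stay as the last step left them, time stands still between calls to the robot, and variables do not carry over. Pictures are saved under pics/ and viewed, and the job is handed in when it is done.

Besides the shell and the picture viewer there is one more tool, called as name(argument=value, ...), one argument or row to a line, values as JSON. move_arm: Moves the arm, as the interface text tells. Its arguments: {"type":"object","properties":{"increments":{"type":"array"},"newtons":{"type":"number"}},"required":["increments"]}

```bash
mkdir -p pics; ls; python3 - <<'E'
from cell import robot
import cv2
s=robot.observe();print(s, robot.grasp_offset)
for c in("scene","top"):
    r=robot.read_camera(c);cv2.imwrite(f"pics/{c}0.png",r["img"][:,:,::-1]);print(c,r["fx"],r["fy"],r["cx"],r["cy"],r["T"].tolist() if hasattr(r["T"],'tolist') else r["T"])
    for t in["drill_board","collar_mid","index_arrow","bit_tip","gear_rib_top","screw_tub","clutch_collar","gear_slide"]:
        print(t,[(d["rect"],round(d["conf"],2)) for d in robot.look_for(t,c)][:3])
E
```

```text
pics
{'time': 0.0, 'qpos': array([-1.47898519e+00,  3.42716513e-01,  1.52506230e+00, -1.35396324e-05,
        1.27537544e+00, -1.45986377e-01]), 'qvel': array([-3.92713747e-04,  5.05319300e-04, -1.27563937e-03, -1.77982481e-03,
        9.57500064e-05,  9.79421877e-04]), 'joint_efforts': array([ 2.74768363e-04, -4.31243134e+01, -2.44217330e+01,  7.18441908e-02,
        5.60308888e-02, -1.06371911e-04]), 'tool_pos': array([ 0.12365583, -0.50979527,  0.22603238]), 'tool_rot': array([-3.1413783e+00,  1.5468725e-03, -1.3329947e+00]), 'contact_force': array([ 1.05307584,  0.30718063, -0.10138708]), 'torque': array([0.02629868, 0.04133394, 0.07154793]), 'opening': 0.09198582143395137} 0.0188
scene 467.8237399601514 467.8237399601514 314.6226521656601 237.68228106288248 [[-0.4505021404630536, 0.4580152558575161, -0.7663353357636467, 1.3357885665859388], [0.8927749426804928, 0.2319359638918248, -0.38621057776220086, 0.4513382304464909], [0.0008503881760730976, -0.85815367741177, -0.5133921919786137, 0.7246377564858059], [0.0, 0.0, 0.0, 1.0]]
drill_board [([219.7, 223.0, 114.5, 149.0], 0.83), 
[... 671 characters left out ...]
232251469609], [-0.9996425343166505, 0.025324978289979164, -0.008570242680142975, 0.06266449175162157], [0.0038440433709780275, -0.1810793265940442, -0.9834609808278159, 1.4229030821701516], [0.0, 0.0, 0.0, 1.0]]
drill_board [([313.0, 175.2, 49.0, 93.5], 0.9)]
collar_mid [([314.1, 173.8, 44.2, 95.9], 0.58)]
index_arrow [([314.8, 178.1, 45.8, 92.0], 0.65)]
bit_tip [([315.2, 176.3, 45.6, 92.7], 0.86), ([335.7, 193.1, 6.7, 9.9], 0.31)]
gear_rib_top [([333.8, 195.0, 9.8, 8.3], 0.51)]
screw_tub [([332.8, 243.7, 17.0, 16.5], 0.47), ([312.3, 177.6, 51.2, 92.1], 0.41)]
clutch_collar [([327.8, 220.2, 21.2, 14.0], 0.68), ([311.8, 177.6, 47.7, 92.1], 0.26)]
gear_slide [([335.6, 195.8, 6.8, 6.6], 0.62)]
```

```bash
python3 - <<'E'
import cv2
a=cv2.imread("pics/scene0.png");b=cv2.imread("pics/top0.png")
cv2.imwrite("pics/s_crop.png",cv2.resize(a[210:380,190:390],None,fx=4,fy=4,interpolation=cv2.INTER_CUBIC)[:600])
cv2.imwrite("pics/t_crop.png",cv2.resize(b[165:285,270:400],None,fx=5,fy=5,interpolation=cv2.INTER_CUBIC))
E
```

```text
(no output)
```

View pics/scene0.png

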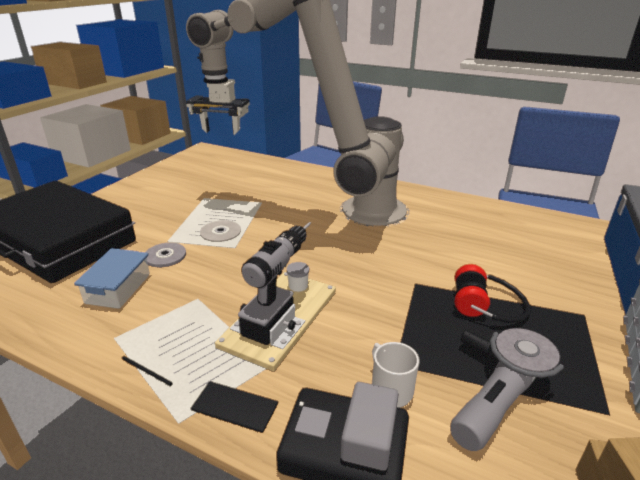

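View pics/top0.png

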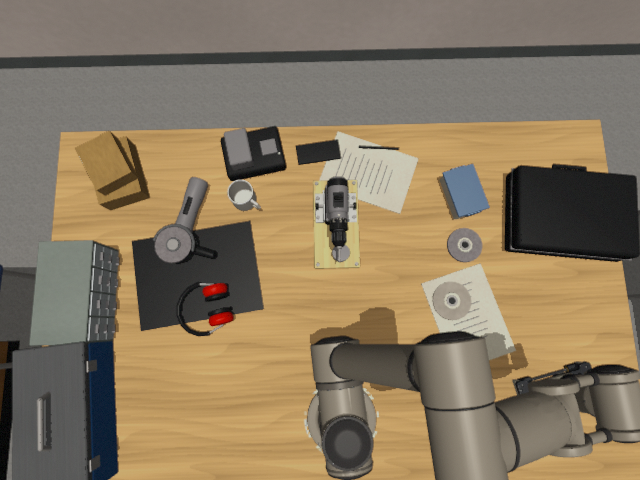

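```bash
sleep 0
```

```text
(no output)
```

View pics/s_crop.png

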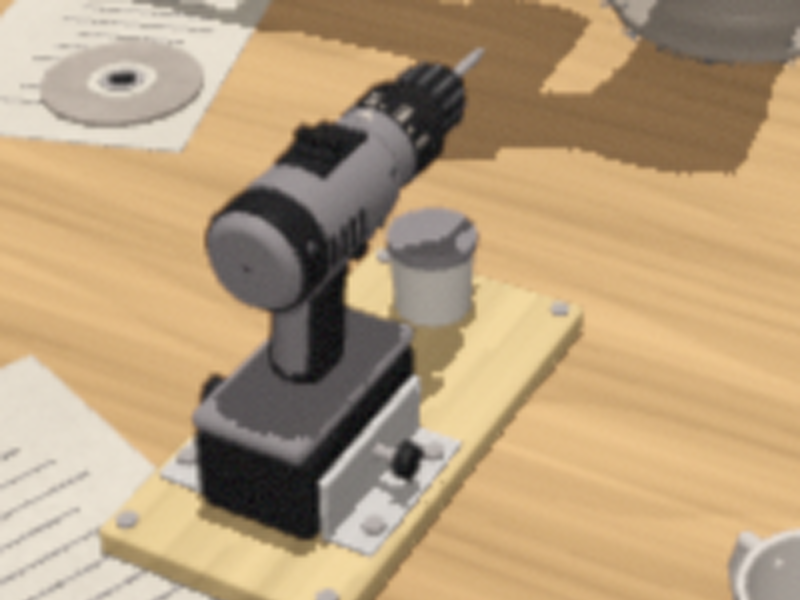

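View pics/t_crop.png

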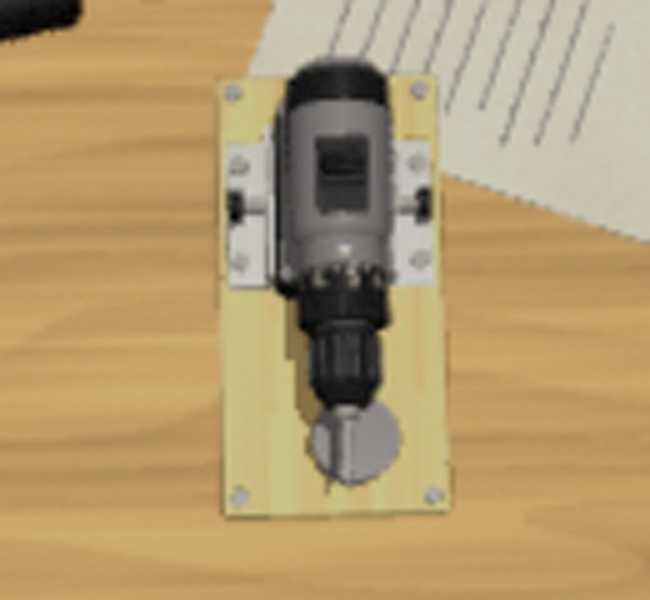

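The drill's chuck points towards the robot. The arrow is at about (345,248) in the top crop, and white marks run along the collar's rear edge at about (320–380, 272). Next I'll fit the board pose from both cameras.

```bash
cat > h.py <<'E'
import numpy as np,cv2
from cell import robot
def proj(c,P):
    Ti=np.linalg.inv(c["T"]);p=Ti[:3,:3]@np.atleast_2d(P).T+Ti[:3,3:]
    return np.c_[c["fx"]*p[0]/p[2]+c["cx"],c["fy"]*p[1]/p[2]+c["cy"]]
def B(pose,P):
    x,y,a=pose;P=np.atleast_2d(P).astype(float)/1000
    return np.c_[x+P[:,0]*np.cos(a)-P[:,1]*np.sin(a),y+P[:,0]*np.sin(a)+P[:,1]*np.cos(a),P[:,2]]
E
python3 - <<'E'
from h import *
from scipy.optimize import least_squares
S=robot.read_camera("scene");T=robot.read_camera("top")
# correspondences (board mm -> px) ; crops: top 5x @(270,165), scene 4x @(190,210)
t=lambda u,v:(270+(u+.5)/5-.5,165+(v+.5)/5-.5); s=lambda u,v:(190+(u+.5)/4-.5,210+(v+.5)/4-.5)
# top: rear corners (-150,±75); world +Y = left = board -y
ct=[((-150,-75,18),t(218,79)),((-150,75,18),t(437,75)),((150,75,18),t(450,510)),((150,-75,18),t(223,513))]
cs=[((-150,75,18),s(102,533)),((150,-75,18),s(583,312)),((156,0,180),s(482,52))]
def f(p):
    return np.concatenate([proj(T,B(p,a))[0]-b for a,b in ct]+[proj(S,B(p,a))[0]-b for a,b in cs])
r=least_squares(f,[0.55,0.03,np.pi]);p=r.x;print(p,np.round(r.fun.reshape(-1,2),1).tolist())
np.save("pose.npy",p)
vis=[]
for c,o,k,sz,n in((S,(190,210),4,(200,150),"ov_s"),(T,(270,165),5,(130,120),"ov_t")):
    im=cv2.resize(c["img"][o[1]:o[1]+sz[1],o[0]:o[0]+sz[0],::-1],None,fx=k,fy=k,interpolation=cv2.INTER_CUBIC)
    def dr(P,col,cl=True):
        q=((proj(c,B(p,P))+.5-np.array(o))*k-.5).astype(np.int32)
        cv2.polylines(im,[q],cl,col,1)
    dr([(-150,-75,18),(-150,75,18),(150,75,18),(150,-75,18)],(0,0,255))
    th=np.linspace(0,2*np.pi,40)
    for x,R in((5,31),(29,27),(61,27),(109,21.5),(-98,31)):
        dr(np.c_[0*th+x,R*np.sin(th),180+R*np.cos(th)],(0,255,0))
    dr([(109,0,180),(156,0,180)],(255,0,0),False)
    cv2.imwrite(f"pics/{n}.png",im)
for n,c in(("scene",S),("top",T)):
    for th in("gear_rib_top","gear_slide"):
        for d in robot.look_for(th,n)[:1]:
            l,tp,w,h=d["rect"];print(n,th,l+w/2,tp+h/2)
    for x in(-60,-50,-40,-30): print(x,proj(c,B(p,(x,0,221.5)))[0])
E
```

```text
[ 6.18379162e-01 -1.57784082e-03  3.13639073e+00] [[-1.2, -0.7], [-0.7, -0.7], [0.0, 0.2], [-0.6, 0.5], [-1.7, -0.8], [0.5, -1.3], [0.1, -0.6]]
scene gear_rib_top 269.3 244.79999999999998
scene gear_slide 270.35 244.95000000000002
-60 [260.26270749 250.43471371]
-50 [262.95615252 248.06963412]
-40 [265.60636834 245.74251354]
-30 [268.2143874 243.4524454]
top gear_rib_top 339.34999999999997 199.0
top gear_slide 337.45 197.35000000000002
-60 [337.4575356  185.87002892]
-50 [337.55608876 189.19577096]
-40 [337.65492738 192.53114628]
-30 [337.75405272 195.8761968 ]
```

View pics/ov_s.png

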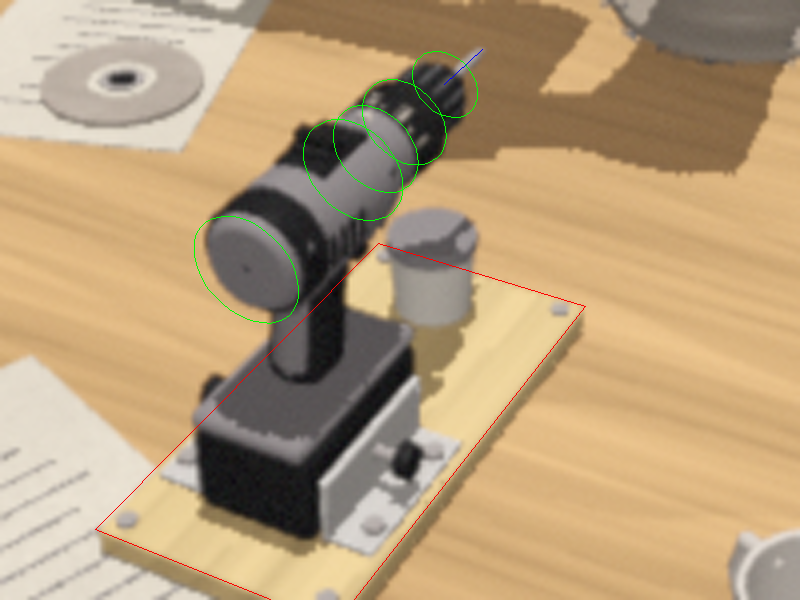

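View pics/ov_t.png

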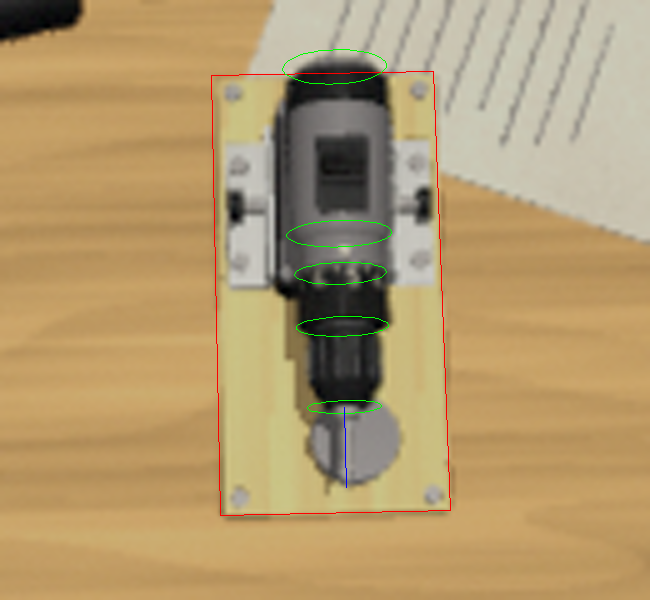

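```bash
python3 - <<'E'
from h import *
p=np.load("pose.npy")
for n in("scene","top"):
    fr=[];
    for i in range(5):
        c=robot.read_camera(n);fr.append(c["img"].astype(float))
    im=np.mean(fr,0).astype(np.uint8)[:,:,::-1]; 
    o,w=((275,220),(32,32)) if n=="scene" else ((325,208),(27,27))
    k=18
    z=cv2.resize(im[o[1]:o[1]+w[1],o[0]:o[0]+w[0]],None,fx=k,fy=k,interpolation=cv2.INTER_CUBIC)
    z2=z.copy()
    for d in range(-100,161,20):
        P=[(x,-27*np.sin(np.radians(d)),180+27*np.cos(np.radians(d))) for x in(29,45)]
        q=((proj(c,B(p,P))+.5-np.array(o))*k-.5).astype(int)
        cv2.line(z2,tuple(q[0].tolist()),tuple(q[1].tolist()),(0,255,0),1);cv2.putText(z2,str(d),tuple(q[1].tolist()),0,.4,(0,255,255))
    q=((proj(c,B(p,[(28,0,205.5)]))+.5-np.array(o))*k-.5).astype(int)[0]
    cv2.circle(z2,tuple(q.tolist()),3,(0,0,255),-1)
    cv2.imwrite(f"pics/col_{n}.png",z);cv2.imwrite(f"pics/colm_{n}.png",z2)
    # unwrap
    D=np.arange(-90,120,0.5);X=np.arange(20,62,0.25)
    g=np.array([[(x,-27*np.sin(np.radians(d)),180+27*np.cos(np.radians(d))) for d in D] for x in X]).reshape(-1,3)
    q=proj(c,B(p,g)).reshape(len(X),len(D),2).astype(np.float32)
    u=cv2.remap(im,q[...,0],q[...,1],cv2.INTER_CUBIC)
    u=cv2.resize(u,(700,400))
    for d in range(-80,120,20):cv2.putText(u,str(d),(int((d+90)/210*700)-8,395),0,.45,(0,255,0))
    cv2.imwrite(f"pics/un_{n}.png",u)
a=[cv2.resize(cv2.imread(f"pics/{x}.png"),(390,290)) for x in("col_scene","colm_scene","col_top","colm_top")]
cv2.imwrite("pics/colall.png",np.vstack([np.hstack(a[:2]),np.hstack(a[2:])]))
cv2.imwrite("pics/unall.png",np.vstack([cv2.resize(cv2.imread(f"pics/un_{x}.png"),(780,300)) for x in("scene","top")]))
E
```

```text
(no output)
```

View pics/colall.png

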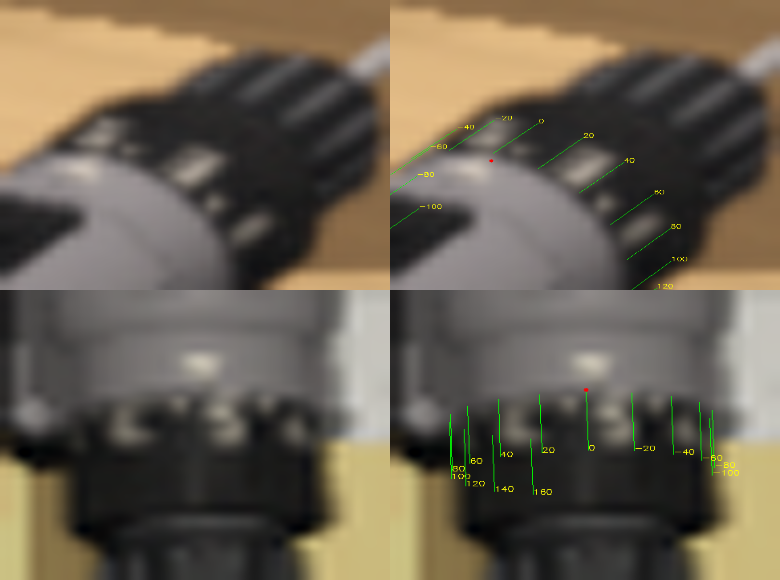

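View pics/unall.png

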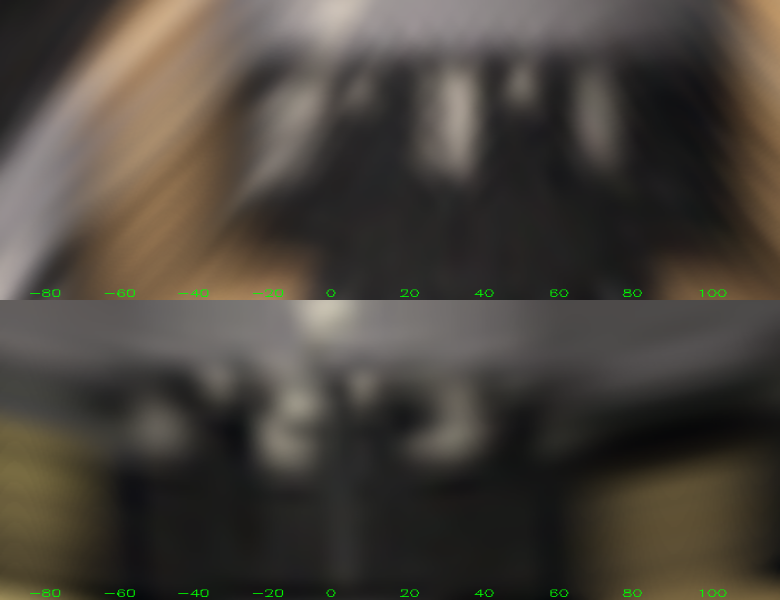

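```bash
python3 - <<'E'
from h import *
p=np.load("pose.npy")
c=robot.read_camera("top")
g=c["img"].mean(2).round().astype(int)
print("cols",list(range(326,352)))
for r in range(206,226): print(r,*["%3d"%v for v in g[r,326:352]])
for P in[(28,0,205.5),(33,0,207),(37,0,207)]: print(P,proj(c,B(p,P)))
for d in(-20,0,20):
    print(d,proj(c,B(p,[(33,-27*np.sin(np.radians(d)),180+27*np.cos(np.radians(d)))])))
E
```

```text
cols [326, 327, 328, 329, 330, 331, 332, 333, 334, 335, 336, 337, 338, 339, 340, 341, 342, 343, 344, 345, 346, 347, 348, 349, 350, 351]
206  68  75  78  89 100 109 107  81  59  56  56  55  56  55  55  53  53  73 112 106  98  92 116 142 125 120
207  71  72  70  89 100 108 114 105  66  72  92 102 117  96  92  90  86  92 112 106  97  87  95 139 115 115
208  68  74  73  90 101 108 113 116 112 115 121 129 137 133 127 120 116 111 112 106  96  85 113 178 181 182
209  71  72  69  90  98 106 111 114 119 120 129 131 129 128 125 123 118 115 112 107  98  86 115 186 193 195
210  70  76  72  86  97 102 107 111 112 115 118 118 118 116 115 115 113 111 107 103  97  85 120 192 193 194
211  68  74  66  80  89  95 100 100 104 105 112 113 113 113 112 107 101 102  97  92  90  85 130 193 193 194
212  67  72  63  73  79  87  93 107 113 117 121 125 129 128 122 120 116 110 104  90  78  97 161 189 194 194
213  91  76  70  65  74  92 100 109 115 122 124 129 133 132 128 122 118 115 106  96  81 103 164 190 194 194
214  99  75  75  75  75  92 103 110 115 121 125 144 183 177 139 123 119 115 107  99  86 110 162 191 
[... 725 characters left out ...]
32  26  53  92  57  74 114 177 197 189
222  18  18  17  23  37  15  31  58  55  40  37  41  47  53  71  62  29  25  30  55  54  89 163 175 180 177
223   9  13   4  16  21  21  25  25  27  27  33  35  44  42  39  33  26  21  26  28  34  85 161 172 172 171
224 119  29  32  28  21  22  25  26  30  31  34  38  48  40  37  38  24  26  26  25  26  92 169 171 171 171
225 158  98  94  56  23  23  26  25  29  28  29  39  49  37  36  31  26  27  26  29  25  80 155 171 171 172
(28, 0, 205.5) [[338.08690029 216.84168916]]
(33, 0, 207) [[338.15964509 218.40079951]]
(37, 0, 207) [[338.19951978 219.75151583]]
-20 [[341.33395242 218.47346545]]
0 [[338.15964509 218.40079951]]
20 [[334.93495801 218.59991501]]
```

```bash
python3 - <<'E'
from h import *
p=np.load("pose.npy");out=[]
for n,o,w in(("scene",(255,230),(32,32)),("top",(325,185),(32,32))):
    c=robot.read_camera(n);im=c["img"][:,:,::-1]
    k=12
    z=cv2.resize(im[o[1]:o[1]+w[1],o[0]:o[0]+w[0]],None,fx=k,fy=k,interpolation=cv2.INTER_CUBIC)
    z=np.clip(z.astype(float)*1.8,0,255).astype(np.uint8);z2=z.copy()
    for xr,col in((-40,(0,0,255)),(-30,(0,255,0)),(-20,(255,0,0))):
        P=[(xr-5,-13,221.5),(xr+5,-13,221.5),(xr+5,13,221.5),(xr-5,13,221.5)]
        q=((proj(c,B(p,P))+.5-np.array(o))*k-.5).astype(np.int32)
        cv2.polylines(z2,[q],True,col,1)
    out+= [np.hstack([z,z2])]
cv2.imwrite("pics/rib.png",cv2.resize(np.vstack(out),(600,600)))
E
```

```text
(no output)
```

View pics/rib.png

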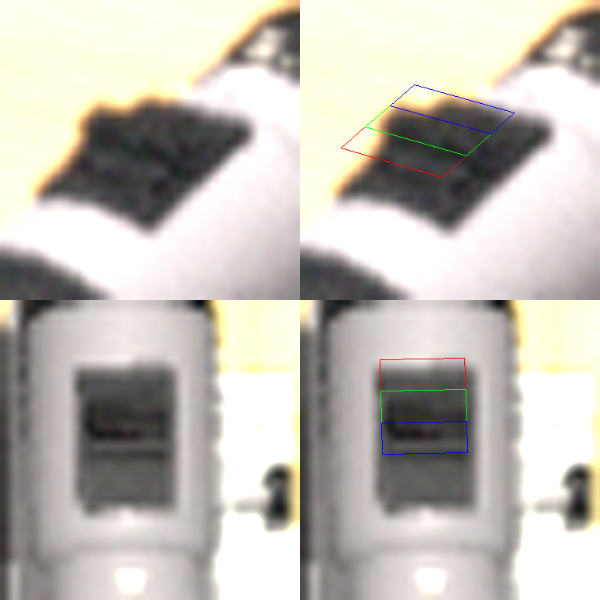

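The picture shows the rib in the rear half of its window: about board x −27, top-view rows 195–200. The collar marks read "5" nearest the arrow, but they sit about 8–10° off, between 4 and 5. I'll settle that by contact. Gear first.

move_arm(
  increments=[
    [0, 0, 0, -40, 0, 0, 0.12],
    [0, 0, 0, -40, 0, 0, 0.123],
    [0, -42, -46, 0, 0, 0, 0],
    [0, -42, -46, 0, 0, 0, 0],
    [0, -42, -46, 0, 0, 0, 0],
    [0, -42, -46, 0, 0, 0, 0],
    [0, -42, -46, 0, 0, 0, 0],
    [0, -42, -46, 0, 0, 0, 0],
    [0, -42, -46, 0, 0, 0, 0],
    [0, -42, -46, 0, 0, 0, 0],
    [0, -42, -46, 0, 0, 0, 0],
    [0, -42, -46, 0, 0, 0, 0],
  ],
  newtons=30,
)

```text
time: 3.35
tool_pos: [0.5925, -0.097, 0.3105]
tool_rot: [-3.137, -0.004, -1.594]
contact_force: [0.6, -0.6, -0.2]
opening: 0.0002
```

move_arm(
  increments=[
    [0, -47, -44, 0, 0, 0, -0.018],
    [0, -47, -44, 0, 0, 0, 0],
    [0, 0, 0, 40, 0, 0, 0],
    [0, 0, 0, 0, 0, 0, 0],
  ],
)

```text
time: 3.85
tool_pos: [0.682, -0.0025, 0.2679]
tool_rot: [-3.136, -0.003, -1.569]
contact_force: [-0.7, -1.0, 0.8]
opening: 0.0005
```

```bash
python3 - <<'E'
from h import *
print(robot.observe()["qpos"],robot.observe()["tool_pos"],robot.observe()["tool_rot"])
out=[]
for n,o,w in(("scene",(220,190),(120,90)),("top",(280,150),(120,90))):
    c=robot.read_camera(n);out.append(cv2.resize(c["img"][o[1]:o[1]+w[1],o[0]:o[0]+w[0],::-1],(400,300),interpolation=cv2.INTER_CUBIC))
cv2.imwrite("pics/a1.png",np.hstack(out))
E
```

```text
[-0.11468374  0.62592196  0.94650363 -0.00275364  1.56362349  1.45477058] [ 0.68203131 -0.00253909  0.26794299] [-3.13640512 -0.00337688 -1.56945096]
```

View pics/a1.png

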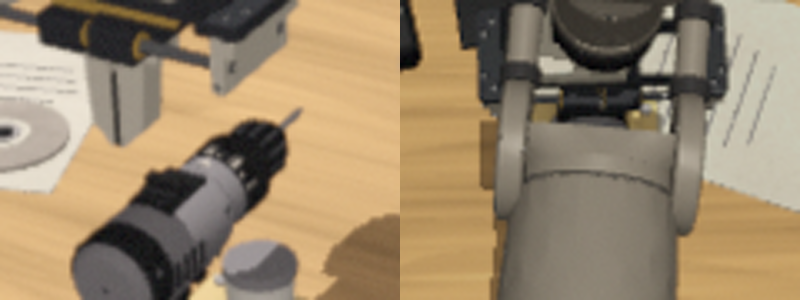

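move_arm(
  increments=[
    [0, 0, 0, 35, 0, 0, 0.005],
    [0, 0, 0, 12, 0, 0, 0],
    [0, 0, 0, 4, 0, 0, 0],
    [0, 0, 0, 0, 0, 0, 0],
  ],
)

```text
time: 4.45
tool_pos: [0.6867, -0.0066, 0.2312]
tool_rot: [-3.113, -0.006, -1.579]
contact_force: [-1.1, 1.2, 0.7]
opening: 0.0004
```

```bash
python3 - <<'E'
from h import *
s=robot.observe()
for k in s: print(k,np.round(s[k],4))
c=robot.read_camera("scene")
cv2.imwrite("pics/a2.png",cv2.resize(c["img"][190:280,220:340,::-1],(600,450),interpolation=cv2.INTER_CUBIC))
E
```

```text
time 4.45
qpos [-0.1199  0.6334  1.031  -0.0026  1.4478  1.4595]
qvel [-0.0063 -0.018  -0.0218  0.001   0.0082 -0.0013]
joint_efforts [-2.32000e-02 -5.88533e+01 -2.60518e+01  2.88000e-02 -2.60700e-01
  2.00000e-03]
tool_pos [ 0.6867 -0.0066  0.2312]
tool_rot [-3.1128 -0.0058 -1.5793]
contact_force [-1.0549  1.22    0.695 ]
torque [ 0.0097  0.0638 -0.0416]
opening 0.0004
```

View pics/a2.png

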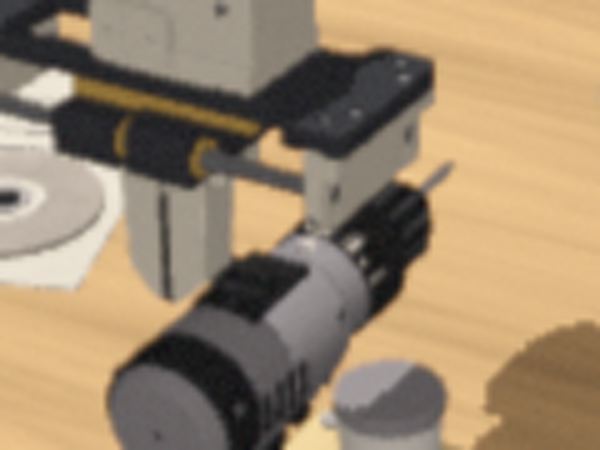

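```bash
python3 - <<'E'
from h import *
c=robot.read_camera("scene")
cv2.imwrite("pics/a3.png",cv2.resize(c["img"][100:310,140:420,::-1],(800,600),interpolation=cv2.INTER_CUBIC))
p=robot.observe()["tool_pos"];print(proj(c,p), (proj(c,p)-[140,100])*800/280)
E
```

```text
[[255.70497021 247.71105102]] [[330.58562918 422.03157434]]
```

View pics/a3.png

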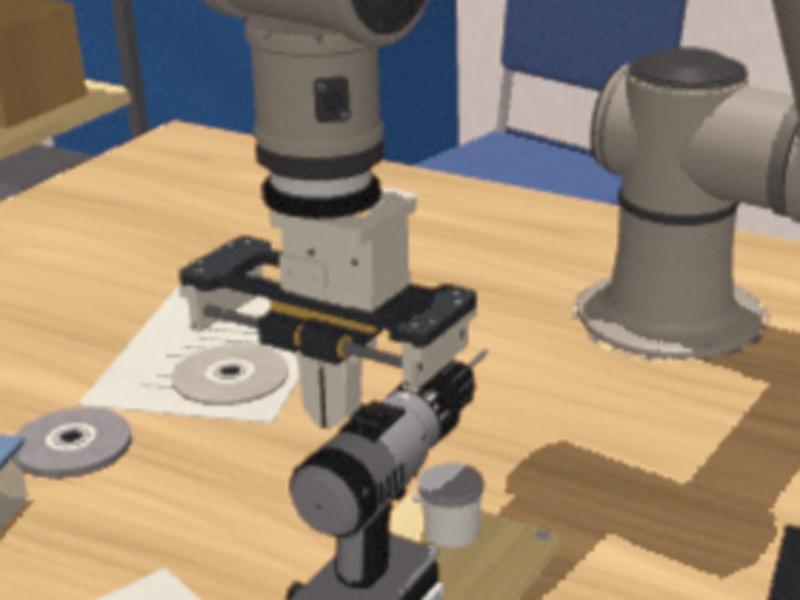

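move_arm(
  increments=[
    [0, -3.5, 4, 8, -0.029, 0, 0],
    [0, 0, 0, 6, 0, 0, 0],
    [0, 0, 0, 0, 0, 0, 0],
  ],
)

```text
time: 4.92
tool_pos: [0.6832, -0.0026, 0.2171]
tool_rot: [3.141, -0.006, -1.579]
contact_force: [-0.3, -0.6, -0.4]
opening: 0.0002
```

move_arm(
  increments=[
    [0, 0, 6, 2, 0, 0, 0],
    [0, 0, 7, 0, 0, 0, 0],
    [0, 0, 6, 0, 0, 0, 0],
    [0, 0, 0, 0, 0, 0, 0],
  ],
)

```text
time: 5.42
tool_pos: [0.6625, -0.0024, 0.2152]
tool_rot: [3.141, -0.006, -1.579]
contact_force: [0.4, -0.9, 0.2]
opening: 0.0005
```

move_arm(
  increments=[
    [0, 0, 4, 0, 0, 0, 0],
    [0, 0, 4, 0, 0, 0, 0],
    [0, 0, 4, 0, 0, 0, 0],
  ],
)

```text
time: 5.8
tool_pos: [0.6514, -0.0024, 0.2154]
tool_rot: [-3.138, -0.006, -1.579]
contact_force: [4.0, -0.3, -1.8]
opening: 0.0001
```

move_arm(
  increments=[
    [0, 0, 4, 0, 0, 0, 0],
    [0, 0, 4, 0, 0, 0, 0],
  ],
)

```text
time: 6.05
tool_pos: [0.6481, -0.0024, 0.2158]
tool_rot: [-3.124, -0.006, -1.579]
contact_force: [25.0, 1.4, -11.4]
opening: 0.0003
```

```bash
python3 - <<'E'
from h import *
s=robot.observe();print(np.round(s["contact_force"],1),np.round(s["tool_pos"],4))
c=robot.read_camera("scene")
cv2.imwrite("pics/a4.png",cv2.resize(c["img"][215:275,235:315,::-1],(800,600),interpolation=cv2.INTER_CUBIC))
s=robot.observe();print(np.round(s["contact_force"],1),np.round(s["tool_pos"],4),np.round(s["tool_rot"],4))
E
```

```text
[ 25.    1.4 -11.4] [ 0.6481 -0.0024  0.2158]
[18.3  0.4 -9.1] [ 0.6482 -0.0024  0.2158] [-3.1238 -0.006  -1.5789]
```

View pics/a4.png

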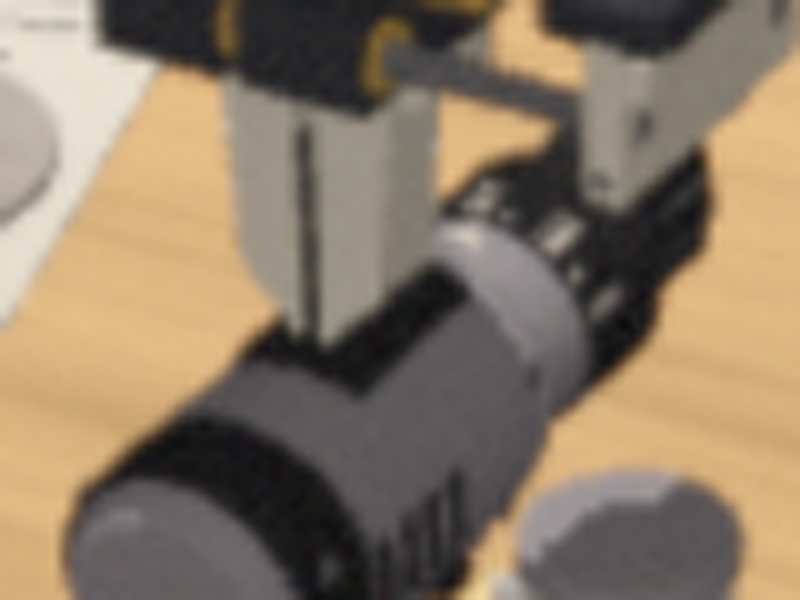

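move_arm(
  increments=[
    [0, 0, -6, 0, -0.018, 0, 0],
    [0, 0, -12, -20, 0, 0, 0],
    [0, 0, -30, -40, 0, 0, 0],
    [0, 0, -20, -30, 0, 0, 0],
  ],
)

```text
time: 6.6
tool_pos: [0.7134, -0.0022, 0.3052]
tool_rot: [3.129, -0.005, -1.579]
contact_force: [0.6, 0.2, -0.0]
opening: 0.0005
```

```bash
python3 - <<'E'
from h import *
p=np.load("pose.npy");p[1]-=0.001;out=[]
n,o,w="scene",(255,230),(32,32)
c=robot.read_camera(n);im=c["img"][:,:,::-1];k=12
z=cv2.resize(im[o[1]:o[1]+w[1],o[0]:o[0]+w[0]],None,fx=k,fy=k,interpolation=cv2.INTER_CUBIC)
z=np.clip(z.astype(float)*1.8,0,255).astype(np.uint8);z2=z.copy()
for xr,col in((-27,(0,0,255)),(-13,(0,255,0))):
    P=[(xr-5,-13,221.5),(xr+5,-13,221.5),(xr+5,13,221.5),(xr-5,13,221.5)]
    q=((proj(c,B(p,P))+.5-np.array(o))*k-.5).astype(np.int32)
    cv2.polylines(z2,[q],True,col,1)
cv2.imwrite("pics/rib2.png",np.hstack([z,z2]))
t=robot.read_camera("top")["img"][150:240,280:400,::-1];cv2.imwrite("pics/rib2t.png",cv2.resize(t,None,fx=5,fy=5))
E
```

```text
(no output)
```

View pics/rib2.png

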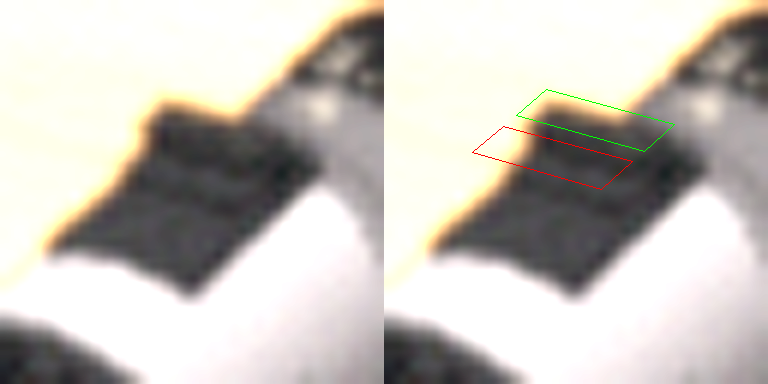

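The rib now sits about 14 mm further forward (crop (150–235, 105), earlier (109–211)), against a hard stop at 25 N. Now the collar.

move_arm(
  increments=[
    [91.8, 0, 47, 0, 0.0126, 0, 0],
    [91.8, 0, 47, 0, 0, 0, 0],
    [91.8, 0, 45, 0, 0, 0, 0],
    [91.8, 0, 0, 0, 0, 0, 0],
    [91.8, 0, 0, 0, 0, 0, 0],
  ],
)

```text
time: 7.32
tool_pos: [0.5663, -0.001, 0.2967]
tool_rot: [3.13, -0.005, -1.579]
contact_force: [-0.3, -1.1, 0.1]
opening: 0.0459
```

move_arm(
  increments=[
    [91.8, 1.5, -7, 0, 0.0116, 0, 0],
    [91.8, 0, 0, 0, 0, 0, 0],
    [91.8, 0, 0, 0, 0, 0, 0],
    [91.8, 0, 0, 0, 0, 0, 0],
    [91.8, 0, 0, 20, 0, 0, 0],
  ],
)

```text
time: 7.95
tool_pos: [0.5769, -0.0031, 0.2762]
tool_rot: [-3.138, -0.005, -1.579]
contact_force: [1.1, 0.7, -0.2]
opening: 0.0913
```

move_arm(
  increments=[
    [91.8, 0, 2, 40, 0, 0, 0],
    [91.8, 0, 2, 40, 0, 0, 0],
    [91.8, 0, 0, 25, 0, 0, 0],
    [91.8, 0, 0, 0, 0, 0, 0],
  ],
)

```text
time: 8.45
tool_pos: [0.5732, -0.0036, 0.1673]
tool_rot: [-3.139, -0.005, -1.579]
contact_force: [0.5, 0.1, -0.1]
opening: 0.0923
```

move_arm(
  increments=[
    [91.8, 0, 0, 6, 0, 0, 0],
    [91.8, -3.3, 0, -0.3, 0, -0.175, 0],
    [91.8, -3.3, 0, -0.3, 0, -0.175, 0],
    [91.8, -3.3, 0, -0.3, 0, -0.175, 0],
    [91.8, 0, 0, 0, 0, 0, 0],
  ],
)

```text
time: 9.07
tool_pos: [0.5773, 0.0064, 0.1696]
tool_rot: [-3.123, 0.531, -1.566]
contact_force: [0.6, -0.5, -1.1]
opening: 0.0916
```

```bash
cat >> h.py <<'E'
from scipy.spatial.transform import Rotation as Ro
AX=np.array([0.573,-0.0028,0.180]) # collar mid estimate
def st(yaw=3.1364):
    s=robot.observe();R=Ro.from_euler("xyz",s["tool_rot"]).as_matrix()
    gp=s["tool_pos"]-0.0188*R[:,2]
    bx=np.array([np.cos(yaw),np.sin(yaw),0]);by=np.array([-np.sin(yaw),np.cos(yaw),0])
    z=R[:,2]
    tilt=np.degrees(np.arctan2(-(-z@by)*1, -z[2]))  # + : approach axis turned right-handed about board x
    e=AX-gp
    # ideal orientation: tool y = board x
    y=R[:,1]; 
    print("t",round(s["time"],2),"tilt %.1f"%tilt,"grasp pt err to axis, tool axes mm",np.round(R.T@e*1000,1),"ydir err in tool",np.round(R.T@np.cross(y,bx),3))
    print("q",np.round(s["qpos"],2),"F",np.round(s["contact_force"],1),"Mx(board x)",np.round(s["torque"]@bx,3),"open",round(s["opening"],4))
E
python3 -c "
from h import *
st()"
```

```text
t 9.07 tilt -30.4 grasp pt err to axis, tool axes mm [2.7 4.1 5.1] ydir err in tool [-0.014 -0.     0.008]
q [-0.39  0.56  1.47  0.51  1.35  1.01] F [ 0.6 -0.5 -1.1] Mx(board x) 0.323 open 0.0916
```

move_arm(
  increments=[
    [91.8, -0.6, 4, 4.8, -0.014, -0.175, 0.008],
    [91.8, -3.3, 0, -0.3, 0, -0.175, 0],
    [91.8, -3.3, 0, -0.3, 0, -0.175, 0],
    [91.8, -3.3, 0, -0.3, 0, -0.175, 0],
    [91.8, 0, 0, 0, 0, 0, 0],
  ],
)

```text
time: 9.7
tool_pos: [0.5746, 0.0187, 0.1775]
tool_rot: [-3.132, 1.226, -1.554]
contact_force: [0.3, -0.0, -0.3]
opening: 0.0918
```

```bash
python3 -c "
from h import *
st()"
```

```text
t 9.7 tilt -70.2 grasp pt err to axis, tool axes mm [ 4.9  1.8 -2.2] ydir err in tool [0.011 0.    0.008]
q [-0.57  0.83  1.43  0.93  1.75  0.71] F [ 0.3 -0.  -0.3] Mx(board x) 0.559 open 0.0918
```

move_arm(
  increments=[
    [91.8, 4.9, 1.8, -2.2, 0.011, 0, 0.008],
    [91.8, 0, 0, 0, 0, 0, 0],
    [50, 0, 0, 0, 0, 0, 0],
    [50, 0, 0, 0, 0, 0, 0],
    [50, 0, 0, 0, 0, 0, 0],
    [50, 0, 0, 0, 0, 0, 0],
    [50, 0, 0, 0, 0, 0, 0],
    [50, 0, 0, 0, 0, 0, 0],
  ],
  newtons=25,
)

```text
time: 10.7
tool_pos: [0.5735, 0.0156, 0.1732]
tool_rot: [-3.135, 1.203, -1.566]
contact_force: [0.6, -0.4, -1.0]
opening: 0.0533
```

```bash
python3 -c "
from h import *
st()"
```

```text
t 10.7 tilt -68.9 grasp pt err to axis, tool axes mm [ 0.2  0.5 -0.8] ydir err in tool [ 0.002 -0.     0.003]
q [-0.58  0.82  1.44  0.92  1.73  0.71] F [ 0.6 -0.4 -1. ] Mx(board x) 0.643 open 0.0533
```

move_arm(
  increments=[
    [50, 2.8, 0, -0.2, 0, 0.15, 0],
    [50, 2.8, 0, -0.2, 0, 0.15, 0],
    [50, 2.8, 0, -0.2, 0, 0.15, 0],
    [50, 2.8, 0, -0.2, 0, 0.15, 0],
    [50, 0, 0, 0, 0, 0, 0],
  ],
)

```text
time: 11.32
tool_pos: [0.5732, 0.0083, 0.1643]
tool_rot: [-3.141, 0.59, -1.575]
contact_force: [2.0, -7.4, -6.6]
opening: 0.0533
```

```bash
python3 -c "
from h import *
st()
c=robot.read_camera('scene')
cv2.imwrite('pics/b1.png',cv2.resize(c['img'][150:300,200:400,::-1],(800,600),interpolation=cv2.INTER_CUBIC))"
```

```text
t 11.32 tilt -33.8 grasp pt err to axis, tool axes mm [ 0.5  0.1 -0.4] ydir err in tool [0.    0.    0.001]
q [-0.41  0.58  1.47  0.55  1.38  0.97] F [ 2.  -7.4 -6.6] Mx(board x) 1.661 open 0.0533
```

View pics/b1.png

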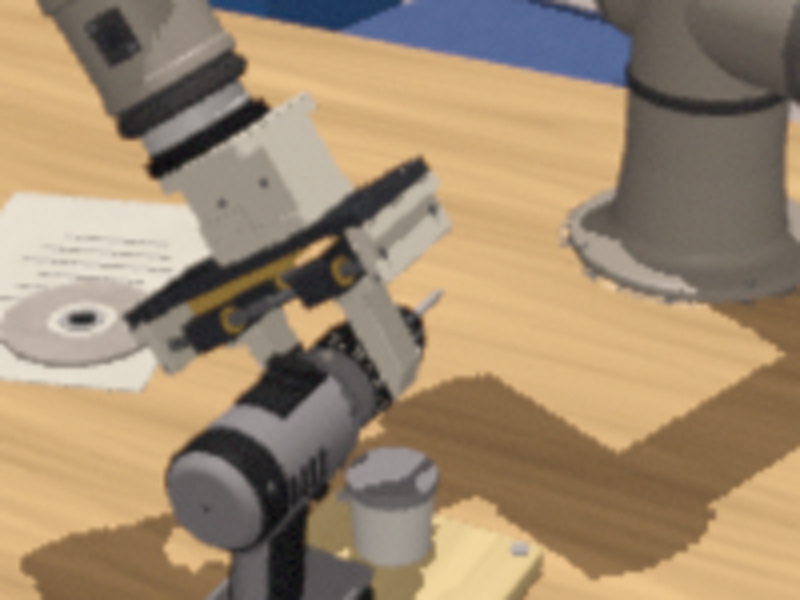

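The hand grips the collar and it has turned about 35° with little force. Continuing.

move_arm(
  increments=[
    [50, 2.8, 0, -0.2, 0, 0.15, 0],
    [50, 2.8, 0, -0.2, 0, 0.15, 0],
    [50, 2.8, 0, -0.2, 0, 0.15, 0],
    [50, 2.8, 0, -0.2, 0, 0.15, 0],
    [50, 2.8, 0, -0.2, 0, 0.15, 0],
    [50, 0, 0, 0, 0, 0, 0],
  ],
)

```text
time: 12.12
tool_pos: [0.5728, -0.0056, 0.1612]
tool_rot: [3.138, -0.171, -1.581]
contact_force: [4.0, -7.3, -4.0]
opening: 0.0537
```

```bash
python3 -c "
from h import *
st()
c=robot.read_camera('scene')
cv2.imwrite('pics/b2.png',cv2.resize(c['img'][215:275,255:335,::-1],(800,600),interpolation=cv2.INTER_CUBIC))"
```

```text
t 12.12 tilt 9.8 grasp pt err to axis, tool axes mm [ 0.4 -0.1 -0.2] ydir err in tool [ 0.004  0.    -0.005]
q [-0.05  0.5   1.48 -0.19  1.17  1.61] F [ 4.  -7.3 -4. ] Mx(board x) 1.009 open 0.0537
```

View pics/b2.png

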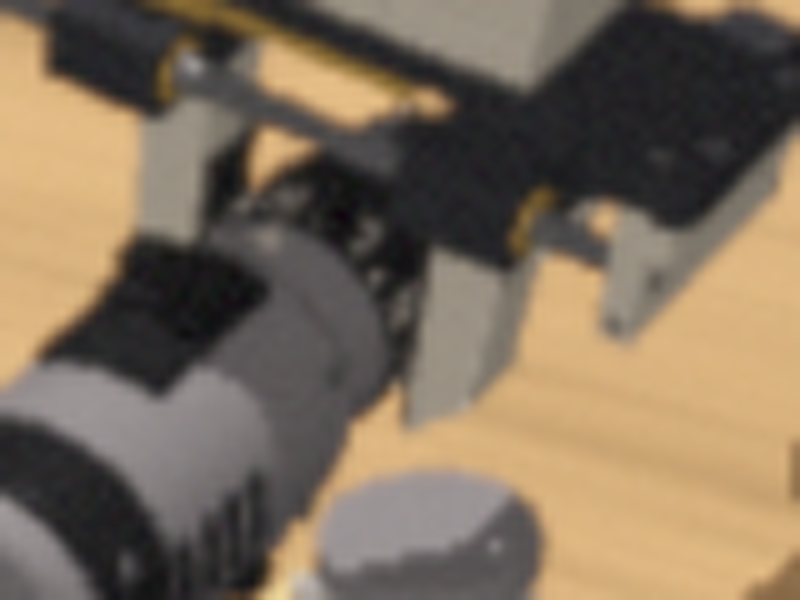

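move_arm(
  increments=[
    [91.8, 0, 0, 0, 0, 0, 0],
    [91.8, 0, 0, 0, 0, 0, 0],
    [91.8, 0, 0, 0, 0, 0, 0],
    [91.8, 0, 0, 0, 0, 0, 0],
    [91.8, 0, 0, 0, 0, 0, 0],
    [91.8, 0, 0, -30, 0, 0, 0],
    [91.8, 0, 0, -50, 0, 0, 0],
    [91.8, 0, 0, -60, 0, 0, 0],
    [91.8, 0, 0, -40, 0, 0, 0],
    [91.8, 0, 0, 0, 0, 0, 0],
  ],
)

```text
time: 13.42
tool_pos: [0.5721, 0.0259, 0.3439]
tool_rot: [3.13, -0.163, -1.584]
contact_force: [0.8, 0.6, -0.5]
opening: 0.0919
```

```bash
cat > look.py <<'E'
from h import *
import sys
tag=sys.argv[1]
p=np.load("pose.npy");p[1]-=0.001
st()
out=[]
c=robot.read_camera("scene");im=c["img"][:,:,::-1]
o,w,k=(275,220),(32,32),18
z=cv2.resize(im[o[1]:o[1]+w[1],o[0]:o[0]+w[0]],None,fx=k,fy=k,interpolation=cv2.INTER_CUBIC);z2=z.copy()
for d in range(-20,121,20):
    P=[(x,-27*np.sin(np.radians(d)),180+27*np.cos(np.radians(d))) for x in(29,45)]
    q=((proj(c,B(p,P))+.5-np.array(o))*k-.5).astype(int)
    cv2.line(z2,tuple(q[0].tolist()),tuple(q[1].tolist()),(0,255,0),1);cv2.putText(z2,str(d),tuple(q[1].tolist()),0,.4,(0,255,255))
D=np.arange(-40,140,0.5);X=np.arange(20,62,0.25)
g=np.array([[(x,-27*np.sin(np.radians(d)),180+27*np.cos(np.radians(d))) for d in D] for x in X]).reshape(-1,3)
q=proj(c,B(p,g)).reshape(len(X),len(D),2).astype(np.float32)
u=cv2.remap(im,q[...,0],q[...,1],cv2.INTER_CUBIC);u=cv2.resize(u,(720,240))
for d in range(-40,140,20):cv2.putText(u,str(d),(int((d+40)/180*720)-8,235),0,.45,(0,255,0))
a=np.hstack([cv2.resize(z,(360,340)),cv2.resize(z2,(360,340))])
cv2.imwrite(f"pics/look_{tag}.png",np.vstack([a,u]))
t=robot.read_camera("top");cv2.imwrite(f"pics/lookt_{tag}.png",cv2.resize(t["img"][180:250,295:385,::-1],(720,560),interpolation=cv2.INTER_CUBIC))
E
python3 look.py 1
```

```text
t 13.43 tilt 9.3 grasp pt err to axis, tool axes mm [  1.7  -3.2 185.1] ydir err in tool [ 0.013 -0.    -0.008]
q [ 0.    0.4   1.14 -0.16  1.62  1.58] F [ 0.8  0.6 -0.5] Mx(board x) -0.154 open 0.0919
```

View pics/look_1.png

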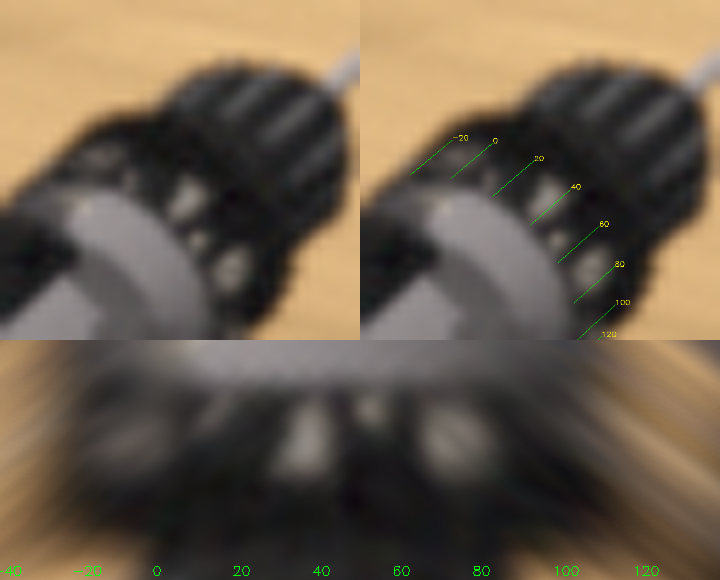

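View pics/lookt_1.png

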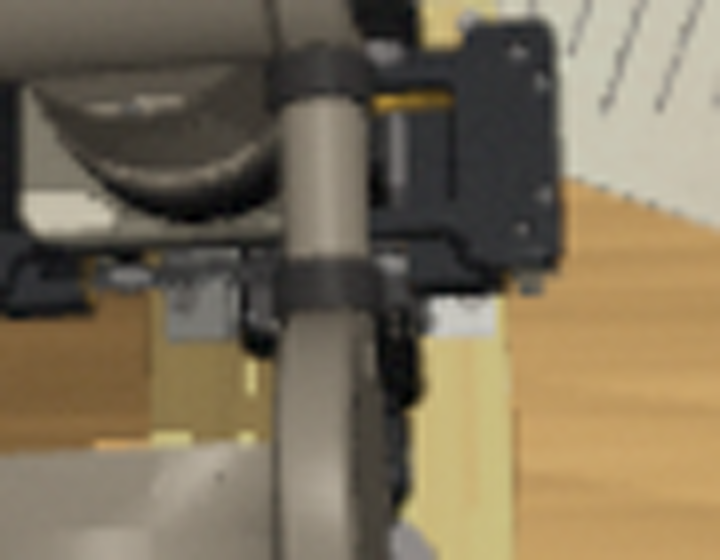

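The marks are in the same phase as before: a number just short of the arrow at about −6°, others at 36° and 74°, so 4 clicks up. The print sits nearly half a click off, so I can't tell 8 from 9. I'll use the lower end stop as a reference, which also shows the print offset.

move_arm(
  increments=[
    [91.8, 1.7, -3, 55, 0.013, 0, -0.008],
    [91.8, 0, 0, 58, 0, 0, 0],
    [91.8, 0, 0, 50, 0, 0, 0],
    [91.8, 0, 0, 22, 0, 0, 0],
    [91.8, 3.3, 0, 0, 0, 0.175, 0],
    [91.8, 3.3, 0, -0.3, 0, 0.175, 0],
    [91.8, 3.3, 0, -0.3, 0, 0.175, 0],
  ],
)

```text
time: 14.4
tool_pos: [0.564, -0.0213, 0.1453]
tool_rot: [3.11, -0.702, -1.563]
contact_force: [0.3, 0.4, -1.1]
opening: 0.092
```

```bash
python3 -c "
from h import *
st()"
```

```text
t 14.4 tilt 40.2 grasp pt err to axis, tool axes mm [  8.4  -8.  -19.9] ydir err in tool [0.023 0.    0.01 ]
q [ 0.18  0.64  1.5  -0.72  1.28  2.07] F [ 0.3  0.4 -1.1] Mx(board x) -0.453 open 0.092
```

move_arm(
  increments=[
    [91.8, 6, -6, -16, 0.02, 0, 0.01],
    [91.8, 2, -1, -3, 0, 0.1, 0],
    [91.8, 0, 0, 0, 0, 0, 0],
  ],
)

```text
time: 14.78
tool_pos: [0.5701, -0.0137, 0.1622]
tool_rot: [3.127, -0.797, -1.564]
contact_force: [0.7, 0.1, 0.8]
opening: 0.0917
```

```bash
python3 -c "
from h import *
st()"
```

```text
t 14.78 tilt 45.7 grasp pt err to axis, tool axes mm [ 5.1 -2.7 -1.5] ydir err in tool [ 0.006 -0.     0.009]
q [ 0.23  0.66  1.47 -0.79  1.35  2.12] F [0.7 0.1 0.8] Mx(board x) -0.435 open 0.0917
```

move_arm(
  increments=[
    [91.8, 5, -2.5, -1.5, 0.006, 0, 0.009],
    [50, 0, 0, 0, 0, 0, 0],
    [50, 0, 0, 0, 0, 0, 0],
    [50, 0, 0, 0, 0, 0, 0],
    [50, 0, 0, 0, 0, 0, 0],
    [50, 0, 0, 0, 0, 0, 0],
    [50, 0, 0, 0, 0, 0, 0],
  ],
)

```text
time: 15.65
tool_pos: [0.5734, -0.0158, 0.1666]
tool_rot: [-3.135, -0.782, -1.583]
contact_force: [-0.5, -2.0, 2.1]
opening: 0.0531
```

```bash
python3 -c "
from h import *
st()"
```

```text
t 15.65 tilt 44.8 grasp pt err to axis, tool axes mm [0.2 0.5 0.1] ydir err in tool [-0.002  0.    -0.005]
q [ 0.22  0.64  1.47 -0.78  1.34  2.12] F [-0.5 -2.   2.1] Mx(board x) -0.135 open 0.0531
```

move_arm(
  increments=[
    [50, -3.1, 0, -0.2, 0, -0.168, 0],
    [50, -3.1, 0, -0.2, 0, -0.168, 0],
    [50, -3.1, 0, -0.2, 0, -0.168, 0],
    [50, -3.1, 0, -0.2, 0, -0.168, 0],
    [50, -3.1, 0, -0.2, 0, -0.168, 0],
    [50, -3.1, 0, -0.2, 0, -0.168, 0],
    [50, 0, 0, 0, 0, 0, 0],
  ],
)

```text
time: 16.52
tool_pos: [0.5729, 0.0025, 0.161]
tool_rot: [-3.139, 0.257, -1.573]
contact_force: [2.0, 5.7, -1.5]
opening: 0.0535
```

```bash
python3 -c "
from h import *
st()"
```

```text
t 16.52 tilt -14.7 grasp pt err to axis, tool axes mm [ 0.3 -0.1 -0.9] ydir err in tool [-0.002  0.     0.003]
q [-0.27  0.5   1.49  0.26  1.23  1.21] F [ 2.   5.7 -1.5] Mx(board x) -0.912 open 0.0535
```

move_arm(
  increments=[
    [50, -3.1, 0, -0.2, 0, -0.168, 0],
    [50, -3.1, 0, -0.2, 0, -0.168, 0],
    [50, -3.1, 0, -0.2, 0, -0.168, 0],
    [50, -3.1, 0, -0.2, 0, -0.168, 0],
    [50, -3.1, 0, -0.2, 0, -0.168, 0],
    [50, -3.1, 0, -0.2, 0, -0.168, 0],
    [50, 0, 0, 0, 0, 0, 0],
  ],
)

```text
time: 17.4
tool_pos: [0.5726, 0.0165, 0.1748]
tool_rot: [-3.125, 1.299, -1.555]
contact_force: [2.3, 6.7, 4.4]
opening: 0.0533
```

```bash
python3 -c "
from h import *
st()"
```

```text
t 17.4 tilt -74.4 grasp pt err to axis, tool axes mm [ 0.1 -0.4 -1.2] ydir err in tool [0.004 0.    0.006]
q [-0.59  0.87  1.44  0.96  1.79  0.68] F [2.3 6.7 4.4] Mx(board x) -0.271 open 0.0533
```

move_arm(
  increments=[
    [91.8, 0, 0, 0, 0, 0, 0],
    [91.8, 0, 0, 0, 0, 0, 0],
    [91.8, 0, 0, 0, 0, 0, 0],
    [91.8, 3.3, 0, -0.3, 0, 0.175, 0],
    [91.8, 3.3, 0, -0.3, 0, 0.175, 0],
    [91.8, 3.3, 0, -0.3, 0, 0.175, 0],
    [91.8, 3.3, 0, -0.3, 0, 0.175, 0],
    [91.8, 3.3, 0, -0.3, 0, 0.175, 0],
    [91.8, 0, 0, 0, 0, 0, 0],
  ],
)

```text
time: 18.52
tool_pos: [0.5725, 0.0029, 0.1638]
tool_rot: [-3.132, 0.395, -1.567]
contact_force: [-0.5, 0.8, -0.2]
opening: 0.0918
```

```bash
python3 -c "
from h import *
st()"
```

```text
t 18.52 tilt -22.6 grasp pt err to axis, tool axes mm [-1.  -0.6  1.7] ydir err in tool [-0.006  0.     0.008]
q [-0.34  0.52  1.49  0.39  1.28  1.09] F [-0.5  0.8 -0.2] Mx(board x) 0.17 open 0.0918
```

move_arm(
  increments=[
    [50, -1, -0.5, 1.5, -0.006, 0.05, 0.008],
    [50, 0, 0, 0, 0, 0, 0],
    [50, 0, 0, 0, 0, 0, 0],
    [50, 0, 0, 0, 0, 0, 0],
    [50, 0, 0, 0, 0, 0, 0],
    [50, 0, 0, 0, 0, 0, 0],
    [50, -2, 0, -0.1, 0, -0.1, 0],
    [50, -2, 0, -0.1, 0, -0.1, 0],
  ],
  newtons=20,
)

```text
time: 19.52
tool_pos: [0.5717, 0.0083, 0.1632]
tool_rot: [3.136, 0.566, -1.58]
contact_force: [0.5, 5.1, -5.5]
opening: 0.0536
```

```bash
python3 -c "
from h import *
st()"
```

```text
t 19.52 tilt -32.4 grasp pt err to axis, tool axes mm [ 0.3 -1.3 -1.4] ydir err in tool [ 0.004  0.    -0.003]
q [-0.41  0.57  1.48  0.53  1.37  0.99] F [ 0.5  5.1 -5.5] Mx(board x) 0.11 open 0.0536
```

move_arm(
  increments=[
    [50, -2, 0, -0.1, 0, -0.1, 0],
    [50, -2, 0, -0.1, 0, -0.1, 0],
  ],
)

```text
time: 19.77
tool_pos: [0.5717, 0.0116, 0.1658]
tool_rot: [3.136, 0.776, -1.582]
contact_force: [0.7, 7.1, -4.4]
opening: 0.0535
```

```bash
python3 -c "
from h import *
st()"
```

```text
t 19.77 tilt -44.4 grasp pt err to axis, tool axes mm [ 0.3 -1.4 -1.5] ydir err in tool [ 0.002  0.    -0.004]
q [-0.48  0.64  1.47  0.67  1.48  0.88] F [ 0.7  7.1 -4.4] Mx(board x) 0.237 open 0.0535
```

move_arm(
  increments=[
    [50, -2, 0, -0.1, 0, -0.1, 0],
    [50, -2, 0, -0.1, 0, -0.1, 0],
  ],
)

```text
time: 20.02
tool_pos: [0.5717, 0.0143, 0.169]
tool_rot: [3.135, 0.986, -1.584]
contact_force: [1.7, 10.3, -3.5]
opening: 0.0532
```

```bash
python3 -c "
from h import *
st()"
```

```text
t 20.02 tilt -56.5 grasp pt err to axis, tool axes mm [ 0.3 -1.3 -1.5] ydir err in tool [ 0.     0.    -0.004]
q [-0.54  0.72  1.46  0.8   1.6   0.78] F [ 1.7 10.3 -3.5] Mx(board x) 0.279 open 0.0532
```

move_arm(
  increments=[
    [50, -2, 0, -0.1, 0, -0.1, 0],
    [50, -2, 0, -0.1, 0, -0.1, 0],
  ],
)

```text
time: 20.27
tool_pos: [0.572, 0.0158, 0.1728]
tool_rot: [3.135, 1.194, -1.585]
contact_force: [0.3, 4.8, 1.4]
opening: 0.0538
```

```bash
python3 -c "
from h import *
st();print(robot.observe()['torque'])
c=robot.read_camera('scene')
cv2.imwrite('pics/b3.png',cv2.resize(c['img'][215:275,255:335,::-1],(800,600),interpolation=cv2.INTER_CUBIC))"
```

```text
t 20.27 tilt -68.4 grasp pt err to axis, tool axes mm [ 0.2 -1.2 -1.2] ydir err in tool [-0.002 -0.    -0.003]
q [-0.58  0.82  1.45  0.91  1.72  0.71] F [0.3 4.8 1.4] Mx(board x) 0.713 open 0.0538
[-0.71292281  0.02036703  0.01842418]
```

View pics/b3.png

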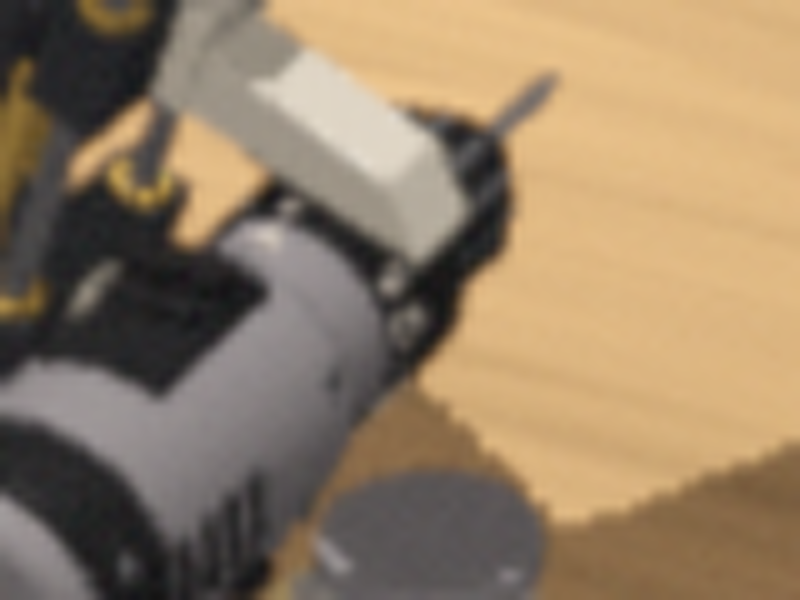

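move_arm(
  increments=[
    [91.8, 0, 0, 0, 0, 0, 0],
    [91.8, 0, 0, 0, 0, 0, 0],
    [91.8, 0, 0, 0, 0, 0, 0],
    [91.8, 0, 0, 0, 0, 0, 0],
    [91.8, 0, 0, -40, 0, 0, 0],
    [91.8, 0, 0, -40, 0, 0, 0],
    [91.8, 0, 0, 0, 0, 0, 0],
  ],
)

```text
time: 21.2
tool_pos: [0.5709, -0.0612, 0.2016]
tool_rot: [3.129, 1.201, -1.593]
contact_force: [-1.0, 0.1, 0.1]
opening: 0.0917
```

```bash
python3 look.py 2
```

```text
t 21.2 tilt -68.8 grasp pt err to axis, tool axes mm [-1.  -1.6 81.1] ydir err in tool [-0.003 -0.    -0.006]
q [-0.68  0.83  1.32  0.87  1.86  0.76] F [-1.   0.1  0.1] Mx(board x) 0.535 open 0.0917
```

View pics/look_2.png

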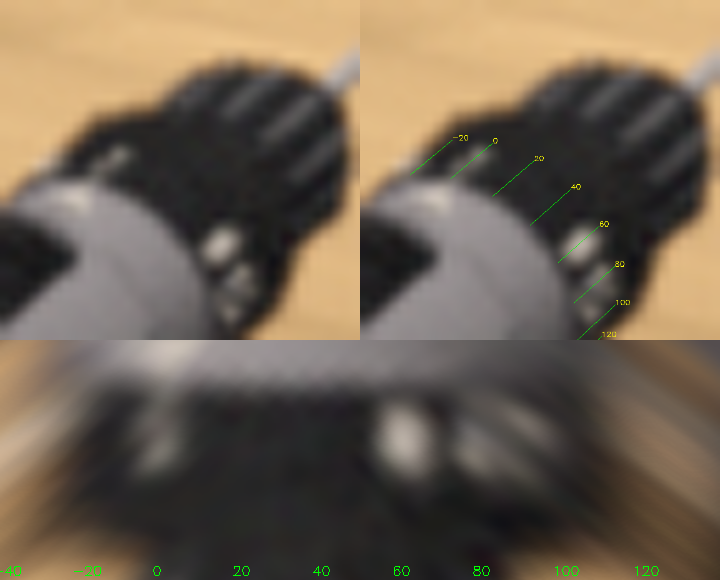

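View pics/lookt_2.png

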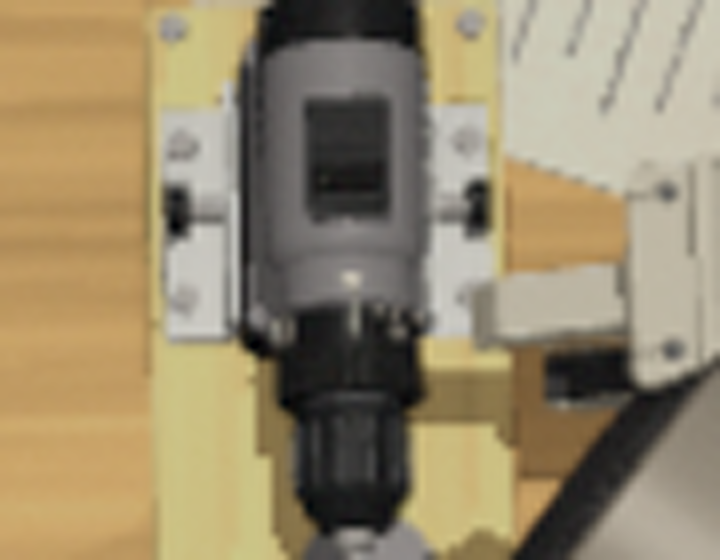

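The lower stop is reached: "1" lines up with the arrow (top crop arrow at (350,278), mark at (355,318)), and the drill symbol is at +60°. So the print is true and the scene unwrap reads correctly to about 1–2°. Now up to 9 (160°) in two strokes.

move_arm(
  increments=[
    [91.8, -1, -1.5, 35, 0, 0, 0],
    [91.8, 0, 0, 30, 0, 0, 0],
    [91.8, 0, 0, 12, 0, -0.04, 0],
    [91.8, 0, 0, 0, 0, 0, 0],
  ],
  newtons=25,
)

```text
time: 21.8
tool_pos: [0.571, 0.0192, 0.1724]
tool_rot: [3.11, 1.247, -1.606]
contact_force: [-0.2, -0.1, 0.0]
opening: 0.0918
```

```bash
python3 -c "
from h import *
st()"
```

```text
t 21.8 tilt -71.5 grasp pt err to axis, tool axes mm [-0.3 -2.  -4.4] ydir err in tool [ 0.004 -0.    -0.009]
q [-0.58  0.84  1.45  0.94  1.75  0.7 ] F [-0.2 -0.1  0. ] Mx(board x) 0.591 open 0.0918
```

move_arm(
  increments=[
    [50, 0, -2, -4, 0.004, 0, -0.009],
    [50, 0, 0, 0, 0, 0, 0],
    [50, 0, 0, 0, 0, 0, 0],
    [50, 0, 0, 0, 0, 0, 0],
    [50, 0, 0, 0, 0, 0, 0],
    [50, 0, 0, 0, 0, 0, 0],
  ],
  newtons=30,
)

```text
time: 22.55
tool_pos: [0.5739, 0.0128, 0.175]
tool_rot: [-3.132, 1.247, -1.569]
contact_force: [-0.7, 0.5, 0.2]
opening: 0.0537
```

```bash
python3 -c "
from h import *
st()"
```

```text
t 22.55 tilt -71.5 grasp pt err to axis, tool axes mm [0.2 0.8 2.4] ydir err in tool [-0.004 -0.     0.002]
q [-0.59  0.84  1.44  0.94  1.76  0.7 ] F [-0.7  0.5  0.2] Mx(board x) 0.559 open 0.0537
```

move_arm(
  increments=[
    [50, 3.1, 0, -0.2, 0, 0.168, 0],
    [50, 3.1, 0, -0.2, 0, 0.168, 0],
    [50, 3.1, 0, -0.2, 0, 0.168, 0],
    [50, 3.1, 0, -0.2, 0, 0.168, 0],
    [50, 3.1, 0, -0.2, 0, 0.168, 0],
    [50, 3.1, 0, -0.2, 0, 0.168, 0],
    [50, 0, 0, 0, 0, 0, 0],
  ],
)

```text
time: 23.42
tool_pos: [0.5735, 0.0011, 0.1641]
tool_rot: [-3.138, 0.216, -1.579]
contact_force: [0.0, -5.0, -2.1]
opening: 0.0531
```

```bash
python3 -c "
from h import *
st()"
```

```text
t 23.43 tilt -12.4 grasp pt err to axis, tool axes mm [0.4 0.4 2.4] ydir err in tool [-0.005  0.    -0.003]
q [-0.25  0.5   1.48  0.22  1.22  1.25] F [ 0.  -5.  -2.1] Mx(board x) 0.939 open 0.0531
```

move_arm(
  increments=[
    [50, 3.1, 0, -0.2, 0, 0.168, 0],
    [50, 3.1, 0, -0.2, 0, 0.168, 0],
    [50, 3.1, 0, -0.2, 0, 0.168, 0],
    [50, 3.1, 0, -0.2, 0, 0.168, 0],
    [50, 3.1, 0, -0.2, 0, 0.168, 0],
    [50, 3.1, 0, -0.2, 0, 0.168, 0],
    [50, 0, 0, 0, 0, 0, 0],
  ],
)

```text
time: 24.3
tool_pos: [0.5731, -0.0147, 0.1685]
tool_rot: [-3.137, -0.819, -1.582]
contact_force: [-0.7, -5.4, 2.4]
opening: 0.0535
```

```bash
python3 -c "
from h import *
st()"
```

```text
t 24.3 tilt 46.9 grasp pt err to axis, tool axes mm [0.2 0.2 2.3] ydir err in tool [-0.    -0.    -0.004]
q [ 0.24  0.66  1.46 -0.81  1.36  2.14] F [-0.7 -5.4  2.4] Mx(board x) 0.586 open 0.0535
```

move_arm(
  increments=[
    [91.8, 0, 0, 0, 0, 0, 0],
    [91.8, 0, 0, 0, 0, 0, 0],
    [91.8, 0, 0, 0, 0, 0, 0],
    [91.8, 0, 0, 2, 0, 0, 0],
    [91.8, -3.4, 0, -0.3, 0, -0.18, 0],
    [91.8, -3.4, 0, -0.3, 0, -0.18, 0],
    [91.8, -3.4, 0, -0.3, 0, -0.18, 0],
    [91.8, -3.4, 0, -0.3, 0, -0.18, 0],
    [91.8, -3.4, 0, -0.3, 0, -0.18, 0],
    [91.8, -3.4, 0, -0.3, 0, -0.18, 0],
    [91.8, 0, 0, 0, 0, 0, 0],
  ],
)

```text
time: 25.68
tool_pos: [0.5743, 0.0023, 0.1626]
tool_rot: [-3.132, 0.294, -1.577]
contact_force: [0.1, 0.8, -0.0]
opening: 0.0918
```

```bash
python3 -c "
from h import *
st()"
```

```text
t 25.68 tilt -16.8 grasp pt err to axis, tool axes mm [-0.2  1.1  0.6] ydir err in tool [-0.01  -0.    -0.001]
q [-0.29  0.51  1.49  0.3   1.24  1.18] F [ 0.1  0.8 -0. ] Mx(board x) 0.207 open 0.0918
```

move_arm(
  increments=[
    [91.8, -3.4, 1, 0, -0.01, -0.18, 0],
    [91.8, -3.4, 0, -0.3, 0, -0.18, 0],
    [91.8, -3.4, 0, -0.3, 0, -0.18, 0],
    [91.8, -3.4, 0, -0.3, 0, -0.18, 0],
    [91.8, -3.4, 0, -0.3, 0, -0.18, 0],
    [91.8, 0, 0, -35, 0, 0, 0],
    [91.8, 0, 0, -40, 0, 0, 0],
    [91.8, 0, 0, 0, 0, 0, 0],
  ],
)

```text
time: 26.68
tool_pos: [0.5709, -0.0482, 0.1981]
tool_rot: [3.081, 1.194, -1.612]
contact_force: [-0.4, -0.2, -0.5]
opening: 0.0918
```

```bash
python3 look.py 3
```

```text
t 26.68 tilt -68.5 grasp pt err to axis, tool axes mm [ 0.1 -3.2 67.6] ydir err in tool [ 0.027  0.    -0.013]
q [-0.65  0.84  1.31  0.86  1.86  0.77] F [-0.4 -0.2 -0.5] Mx(board x) 0.515 open 0.0918
```

View pics/look_3.png

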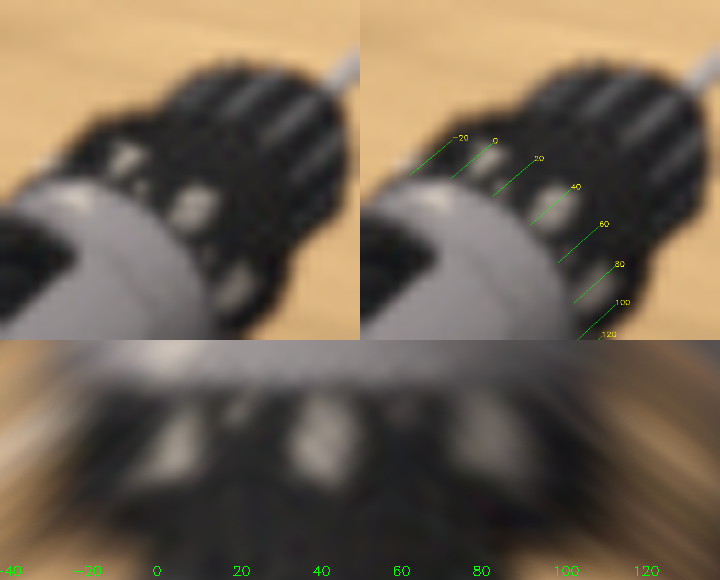

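View pics/lookt_3.png

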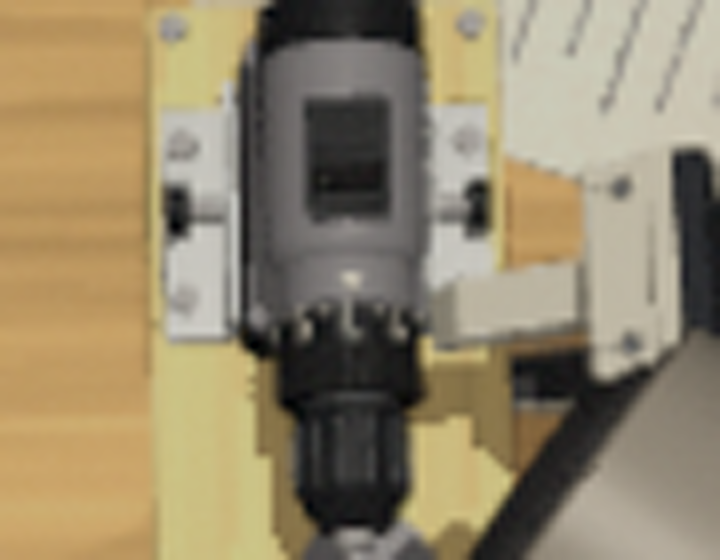

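Collar released on 7: a number is in line with the arrow in both views (top crop (350,320) under arrow (350,278); scene marks at 3°, 41°, 82°). One more stroke of about 41°.

move_arm(
  increments=[
    [91.8, 0, -3, 30, 0.027, 0, -0.013],
    [91.8, 0, 0, 25, 0, 0, 0],
    [91.8, 0, 0, 6, 0, 0, 0],
    [91.8, 0, 0, 0, 0, 0, 0],
  ],
)

```text
time: 27.28
tool_pos: [0.5709, 0.0184, 0.1739]
tool_rot: [3.123, 1.193, -1.583]
contact_force: [0.4, -0.4, -0.1]
opening: 0.0919
```

```bash
python3 -c "
from h import *
st()"
```

```text
t 27.27 tilt -68.4 grasp pt err to axis, tool axes mm [ 2.1 -2.  -3.2] ydir err in tool [ 0.012 -0.    -0.003]
q [-0.57  0.82  1.44  0.91  1.73  0.72] F [ 0.4 -0.4 -0.1] Mx(board x) 0.526 open 0.0919
```

move_arm(
  increments=[
    [50, 2, -2, -3, 0.012, 0, 0],
    [50, 0, 0, 0, 0, 0, 0],
    [50, 0, 0, 0, 0, 0, 0],
    [50, 0, 0, 0, 0, 0, 0],
    [50, 0, 0, 0, 0, 0, 0],
    [50, 0, 0, 0, 0, 0, 0],
    [50, 0, 0, 0, 0, 0, 0],
  ],
)

```text
time: 28.15
tool_pos: [0.5736, 0.0129, 0.174]
tool_rot: [3.14, 1.192, -1.58]
contact_force: [-0.6, 0.4, 1.8]
opening: 0.0537
```

```bash
python3 -c "
from h import *
st()"
```

```text
t 28.15 tilt -68.3 grasp pt err to axis, tool axes mm [0.2 0.4 2. ] ydir err in tool [-0.003 -0.    -0.002]
q [-0.58  0.82  1.44  0.91  1.72  0.72] F [-0.6  0.4  1.8] Mx(board x) 0.339 open 0.0537
```

move_arm(
  increments=[
    [50, 2.9, 0, -0.2, 0, 0.155, 0],
    [50, 2.9, 0, -0.2, 0, 0.155, 0],
    [50, 2.9, 0, -0.2, 0, 0.155, 0],
    [50, 2.9, 0, -0.2, 0, 0.155, 0],
    [50, 1.9, 0, -0.1, 0, 0.1, 0],
    [50, 0, 0, 0, 0, 0, 0],
  ],
)

```text
time: 28.9
tool_pos: [0.5732, 0.005, 0.165]
tool_rot: [3.141, 0.458, -1.581]
contact_force: [0.2, -3.0, -1.7]
opening: 0.0532
```

```bash
python3 -c "
from h import *
st()"
```

```text
t 28.9 tilt -26.2 grasp pt err to axis, tool axes mm [0.4 0.2 1.9] ydir err in tool [-0.001 -0.    -0.004]
q [-0.36  0.54  1.48  0.44  1.32  1.06] F [ 0.2 -3.  -1.7] Mx(board x) 0.652 open 0.0532
```

Turned 42°. Release, swing the open hand back to −68°, and withdraw to look.

move_arm(
  increments=[
    [91.8, 0, 0, 0, 0, 0, 0],
    [91.8, 0, 0, 0, 0, 0, 0],
    [91.8, 0, 0, 0, 0, 0, 0],
    [91.8, 0, 0, 0, 0, 0, 0],
    [91.8, -3.4, 0, 0, 0, -0.18, 0],
    [91.8, -3.4, 0, -0.3, 0, -0.18, 0],
    [91.8, -3.4, 0, -0.3, 0, -0.18, 0],
    [91.8, -3.4, 0, -0.3, 0, -0.18, 0],
    [91.8, 0, 0, -35, 0, 0, 0],
    [91.8, 0, 0, -50, 0, 0, 0],
    [91.8, 0, 0, -30, 0, 0, 0],
    [91.8, 0, 0, 0, 0, 0, 0],
  ],
)

```text
time: 30.4
tool_pos: [0.5731, -0.0979, 0.2165]
tool_rot: [-3.135, 1.211, -1.578]
contact_force: [-1.0, 0.0, -0.5]
opening: 0.0918
```

```bash
python3 look.py 4
```

```text
t 30.4 tilt -69.4 grasp pt err to axis, tool axes mm [  0.7   1.4 120.7] ydir err in tool [-0.008 -0.    -0.001]
q [-0.72  0.85  1.23  0.87  1.93  0.79] F [-1.   0.  -0.5] Mx(board x) 0.576 open 0.0918
```

View pics/look_4.png

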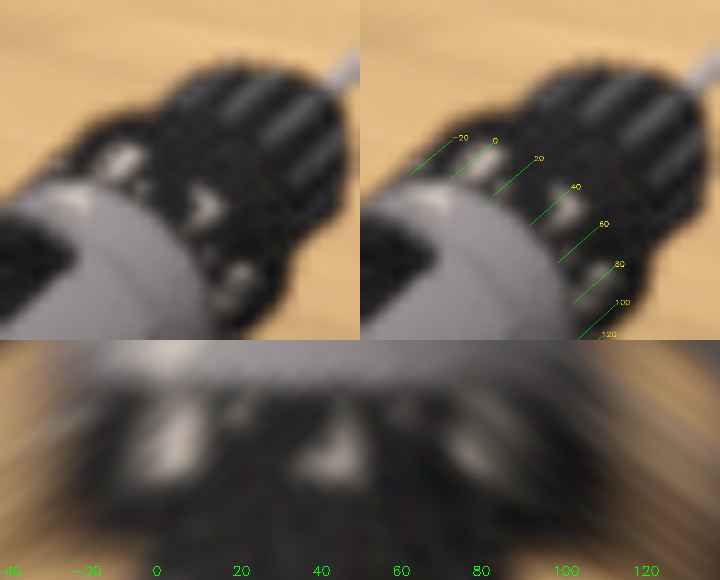

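View pics/lookt_4.png

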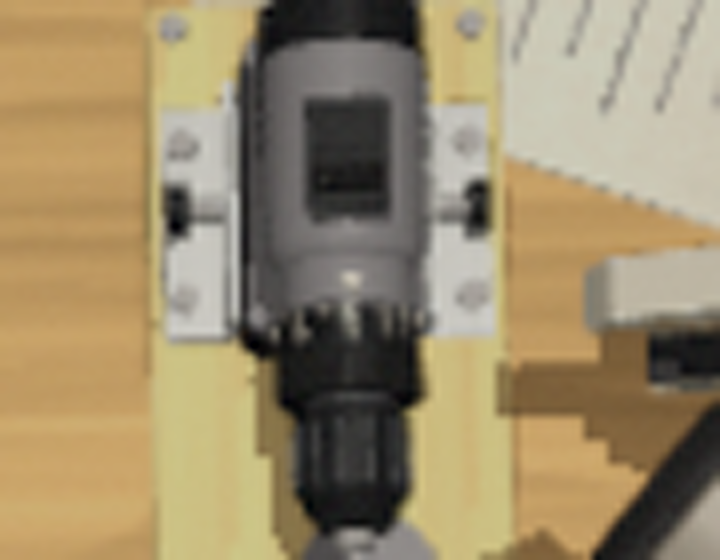

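```bash
python3 - <<'E'
from h import *
c=robot.read_camera("top");a=c["img"]
b=cv2.imread("pics/top0.png")[:,:,::-1]
d=cv2.absdiff(np.ascontiguousarray(a),np.ascontiguousarray(b)).max(2)
print("tub",[x["rect"] for x in robot.look_for("screw_tub","top")][:2])
cv2.imwrite("pics/final.png",np.hstack([cv2.resize(b[165:285,270:400,::-1],(390,360)),cv2.resize(a[165:285,270:400,::-1],(390,360))]))
st()
E
python3 - <<'E'
import cv2,numpy as np
# compare unwrapped digits at +40 between q=0.. pics
us=[cv2.imread(f"pics/look_{i}.png")[340:580] for i in(1,3,4)]
cv2.imwrite("pics/cmp.png",cv2.resize(np.vstack(us),(720,600)))
E
```

```text
tub [[333.9, 245.2, 14.5, 14.8]]
t 30.6 tilt -69.5 grasp pt err to axis, tool axes mm [  1.7   0.4 117.4] ydir err in tool [-0.004 -0.    -0.002]
q [-0.71  0.85  1.24  0.87  1.93  0.79] F [ 0.  -0.3 -0.6] Mx(board x) 0.549 open 0.0915
```

View pics/final.png

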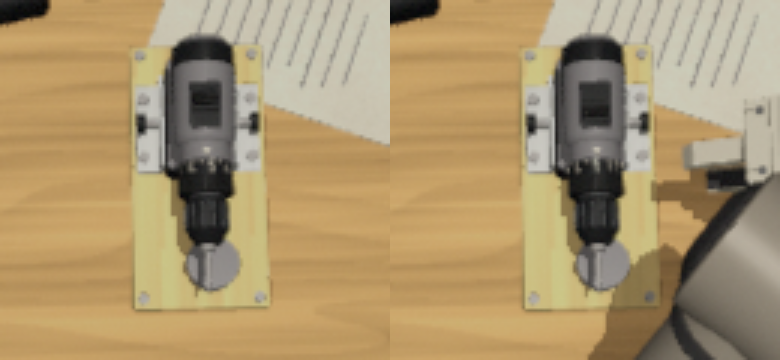

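View pics/cmp.png

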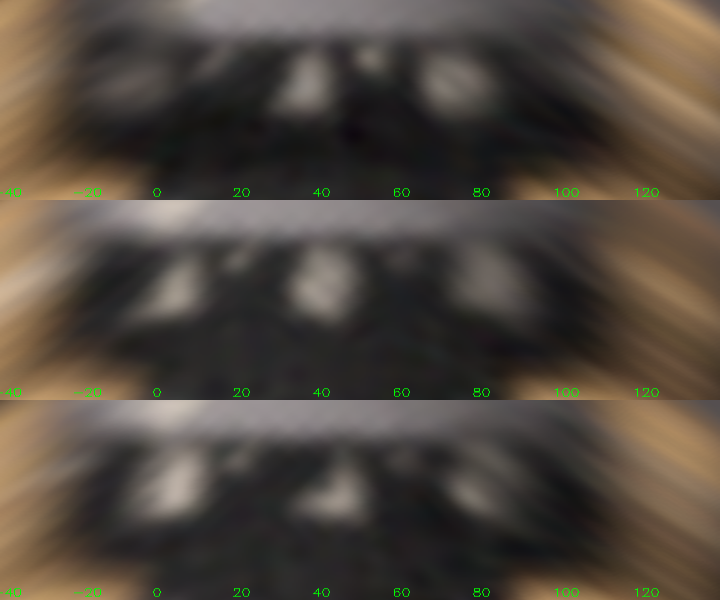

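```bash
python3 -c "
from cell import robot
print(robot.hand_in())"
```

```text
the job is handed in; nothing more can be done
None
```

The drill is set as asked: the speed selector is fully forward in low gear and the clutch collar is on 9. I handed the job in at 30.6 s.

- **Speed selector:** I pushed the rib forward with closed fingertips until it hit a hard stop at about 25 N. The pictures show it about 14 mm further forward than at the start, and still there at the end.
- **Clutch collar:** I could not read the starting number. The marks sat nearly half a click off the arrow, so 4 and 5 were both possible. After a first turn of about 79° they still read about 5° off. To be sure, I turned the collar down to its lower stop, where 1 lined up with the arrow. From there I turned it up in two strokes:
  - 118° by the hand, after which it settled on 7.
  - 42° more, after which it settled on 9.
- **Last checks:** In both cameras a number lies under the arrow to within about 3°, and the mark at +40° looks like a 7. The digits are too small to read outright, so 9 rests mainly on the turn measured from the stop. I found no explanation for the half-click offset at the start.
- **Surroundings:** The tub is where it was, to within detection error. I did not measure the other objects again, but the hand never went near them. The open gripper was about 10 cm clear of the drill, with no measurable contact force.

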